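# Nip up and tighten the mushroom mill's cover crosswise

### The job

Close up the dried-mushroom mill: tighten the four T-knobs on its round cover clockwise, crosswise in two rounds, each round taking the two red knobs (opposite each other) before the two blue ones. In the first round turn each knob only until you feel it bite and then about 15 degrees more; when all four have bitten, go round again and give each a further eighth of a turn, so the seal is squeezed evenly and never crushed. Do not lean hard on the cover, and leave the things around the mill where they are.

Things in the scene. Friction and masses are not known exactly. Their poses are not given: they have to be found in the camera images.
- cover: round aluminium cover, 240 mm across, 10 mm thick, on the fixed steel drum of the mill (244 mm across); it does not move. Origin: centre of its underside, its top 109 mm above the table. Four T-knobs stand on it 82 mm from its centre: in its own frame the red ones (a, b) at +x, -x, the blue ones (a, b) at +y, -y. At its centre a low ring (5 mm) with an amber sight glass.
- knob_red_a: red T-knob on a vertical axis: bar 52 mm long (its x), 14 mm thick (its y), 9 to 39 mm above its origin, which is on the axis 6 mm above the cover. Clockwise it turns nearly freely (0.02 N m) for 0.1 to 1.1 rad, not known from its pose, then bites. Its core is springy (2.5 N m per rad): from the bite it winds up 0.10 to 0.15 rad before it pulls, and springs back that much when let go.
- knob_red_b: red T-knob on a vertical axis: bar 52 mm long (its x), 14 mm thick (its y), 9 to 39 mm above its origin, which is on the axis 6 mm above the cover. Clockwise it turns nearly freely (0.02 N m) for 0.1 to 1.1 rad, not known from its pose, then bites. Its core is springy (2.5 N m per rad): from the bite it winds up 0.10 to 0.15 rad before it pulls, and springs back that much when let go.
- knob_blue_a: blue T-knob on a vertical axis: bar 52 mm long (its x), 14 mm thick (its y), 9 to 39 mm above its origin, which is on the axis 6 mm above the cover. Clockwise it turns nearly freely (0.02 N m) for 0.1 to 1.1 rad, not known from its pose, then bites. Its core is springy (2.5 N m per rad): from the bite it winds up 0.10 to 0.15 rad before it pulls, and springs back that much when let go.
- knob_blue_b: blue T-knob on a vertical axis: bar 52 mm long (its x), 14 mm thick (its y), 9 to 39 mm above its origin, which is on the axis 6 mm above the cover. Clockwise it turns nearly freely (0.02 N m) for 0.1 to 1.1 rad, not known from its pose, then bites. Its core is springy (2.5 N m per rad): from the bite it winds up 0.10 to 0.15 rad before it pulls, and springs back that much when let go.
- squeeze_red_a (a joint): how far knob_red_a squeezes the seal, m: 0 at the bite, then 0.002 per rad that its washer (steel, white tab) is dragged round, the knob sinking as much. Dragging takes 0.25 N m, plus 0.12 per rad; it stays where left. The reading is noisy (about 0.5 mm): feel the bite in the wrist torque. Nipped up 0.0001 to 0.001, tight 0.0012 to 0.0028, crushed over 0.0032.
- squeeze_red_b (a joint): how far knob_red_b squeezes the seal, m: 0 at the bite, then 0.002 per rad that its washer (steel, white tab) is dragged round, the knob sinking as much. Dragging takes 0.25 N m, plus 0.12 per rad; it stays where left. The reading is noisy (about 0.5 mm): feel the bite in the wrist torque. Nipped up 0.0001 to 0.001, tight 0.0012 to 0.0028, crushed over 0.0032.
- squeeze_blue_a (a joint): how far knob_blue_a squeezes the seal, m: 0 at the bite, then 0.002 per rad that its washer (steel, white tab) is dragged round, the knob sinking as much. Dragging takes 0.25 N m, plus 0.12 per rad; it stays where left. The reading is noisy (about 0.5 mm): feel the bite in the wrist torque. Nipped up 0.0001 to 0.001, tight 0.0012 to 0.0028, crushed over 0.0032.
- squeeze_blue_b (a joint): how far knob_blue_b squeezes the seal, m: 0 at the bite, then 0.002 per rad that its washer (steel, white tab) is dragged round, the knob sinking as much. Dragging takes 0.25 N m, plus 0.12 per rad; it stays where left. The reading is noisy (about 0.5 mm): feel the bite in the wrist torque. Nipped up 0.0001 to 0.001, tight 0.0012 to 0.0028, crushed over 0.0032.
- jar: round glass jar with a white cap, 72 mm across, 100 mm high, loose on the table near the mill; not part of the job, leave it alone. Origin at the centre of its underside.
- brush: hand brush lying flat, loose on the table near the mill; not part of the job, leave it alone.
- wrench: steel wrench lying flat, loose on the table near the mill; not part of the job, leave it alone.
- gasket: spare black rubber ring, 76 mm across, 8 mm high, loose on the table near the mill; not part of the job, leave it alone. Origin at the centre of its underside.
- bowl: steel bowl, 120 mm across, 50 mm high, loose on the table near the mill; not part of the job, leave it alone. Origin at the centre of its underside.
- shiitake_a: dried brown mushroom cap, 54 mm across, 17 mm high, loose on the table near the mill; not part of the job, leave it alone. Origin at the centre of its underside.
- shiitake_b: dried brown mushroom cap, 46 mm across, 14 mm high, loose on the table near the mill; not part of the job, leave it alone. Origin at the centre of its underside.

How it is judged:
On the way, in this order (a step that is already met when the one before it is completed fails the run):
1. both red knobs have bitten and are nipped up (value of joint each of squeeze_red_a, squeeze_red_b above 0.0001 m), for 0.1 s.
2. both blue knobs have bitten and are nipped up too (all of step 1 and value of joint each of squeeze_blue_a, squeeze_blue_b above 0.0001 m), for 0.1 s.
3. both red knobs are tightened down (value of joint each of squeeze_red_a, squeeze_red_b above 0.0012 m), for 0.1 s.
At the end, for the whole second after the job is handed in: All four knobs, red and blue, are tightened down: each has squeezed the seal by 1.2 to 2.8 mm (its washer dragged 0.6 to 1.4 rad) (all of step 3 and value of joint squeeze_blue_a between 0.0012 and 0.0028 m and value of joint squeeze_blue_b between 0.0012 and 0.0028 m and value of joint each of squeeze_red_a, squeeze_red_b below 0.0028 m); the robot touches nothing.
It fails at once if a knob is overtightened and the seal crushed (squeeze over 3.2 mm) (value of joint any of squeeze_red_a, squeeze_red_b, squeeze_blue_a, squeeze_blue_b above 0.0032 m).
It fails at once if a blue knob runs ahead of the red pair: it bites (squeeze over 0.3 mm) before both red ones are nipped up, or is tightened down (over 1.3 mm) before both red ones are ((value of joint any of squeeze_blue_a, squeeze_blue_b above 0.0003 m and value of joint any of squeeze_red_a, squeeze_red_b below 0.0001 m) or (value of joint any of squeeze_blue_a, squeeze_blue_b above 0.0013 m and value of joint any of squeeze_red_a, squeeze_red_b below 0.0012 m)).
It fails at once if a knob is tightened hard (squeeze over 1.0 mm) before all four are nipped up (value of joint any of squeeze_red_a, squeeze_red_b, squeeze_blue_a, squeeze_blue_b above 0.001 m and value of joint any of squeeze_red_a, squeeze_red_b, squeeze_blue_a, squeeze_blue_b below 0.0001 m).
It fails at once if the robot leans on the cover with more than 25 N (contact force between the arm and cover above 25 N).
It fails at once if a bystander is moved more than 30 mm (distance of any of jar, brush, wrench, gasket, bowl, shiitake_a, shiitake_b from where it was at the start of the episode above 0.03 m).
It also fails if it takes over 72 s, if anything falls off the work surface, if the arm or the gripper's body presses on something with over 40 N, if the wrist force passes 120 N, or if a joint passes its speed limit or range.

### The arm

A 6-joint arm with a two-finger parallel gripper is mounted at the origin on the work surface. World frame = base frame: x ahead of the robot, y to its left, z up, the work surface at z = 0. Lengths are in m, angles in rad, forces in N, time in s.
With the tool pointing down it reaches from about 0.375 to 0.75 m from the base axis. Payload 9 kg.
Tool frame: the origin (TCP) lies between the finger pads; the fingertips stand 22 mm ahead of it and the grasp point (between the pads) lies 3 mm ahead of it; x points along the fingers, y is the direction in which the jaws open and shut, and the axes are right-handed (so a half turn about x gives the same grasp; the last joint's range is limited). The gripper opens to 85 mm and grips with 20 to 120 N. Pads are 22 mm wide; open, the fingers measure 114 mm over their backs; the gripper's body (76 mm by 85 mm) begins 54 mm behind the grasp point. The pads swing forward as they close: fully open they stand 13 mm farther back than shut.
Start: joints at [1.035, 0.104, 0.097, 1.564, 0, 1.353], TCP at [0.187, 0.57, 0.253] pointing down, gripper open.
Joint ranges: [-2.99, 2.99], [-0.84, 1.86], [-1.1, 1.16], [-1.84, 2.11], [-1.51, 1.56], [-3.14, 3.14]. Speed limits (rad/s): [2.22, 2.22, 2.57, 3.14, 3.14, 3.14].

### API

Orientations are given as a rotation vector (axis times angle).
In Python, from cell import r gives the robot as it stands. The module is installed in compiled form; this text tells all that it offers.
- The arm moves only by the tool move_arm, never from a script. Its argument "targets" is a list of rows, each a list of 7 numbers: the shift along the tool's x, y, z as a fraction of full scale, then the turn, a rotation vector about the tool's x, y, z as a fraction of full scale, then the opening, from 0 (shut) to 1 (fully open). A call has 1 to 10 rows; each row shifts and turns the commanded pose from where the row before left it, along the tool's axes as they then stand; what a row does not reach is not made up. Full scale, the value 1, is 25 mm for a shift and 5 degrees for a turn. A row lasts 1/12 s, in which the tool goes at most 41.7 mm and 7.16 degrees, less where a joint would pass 70% of its speed; a pose out of reach is approached as far as the arm can. A call with a number of a shift or a turn outside -1 to 1 is refused whole. A call with a gripper value outside its range is refused whole. The fingers move at their own pace and stop on an object; the grip force is fixed at half the most. Time passes only in rows, so rows that do not move let the fingers close. It gives the time, the measured TCP pose, the force and the opening at its end, in the units of the state.
- r.sense(): the state, without advancing time (a new reading comes with each control period).
- r.get_image(name): name is "side" or "top" or "wrist"; returns a dict with "img" (384x512x3 uint8, blue, green, red), "fovy" (degrees; the focal length in pixels is half the picture's height over the tangent of half this angle, whatever the lens; pixels are square), "cx", "cy" (the principal point, pixels), "world_from_camera" (4x4, takes a point from camera to world coordinates). Camera axes: x right, y down, z forward; pixel columns grow to the right and rows downward; lengths in m; the calibration is good to about 2 mm. The wrist camera is an equidistant fisheye: a pixel r from the principal point sees the ray r / f radians off the axis. A picture is of the moment at which its call begins. There is no depth.
- r.job_done(): hands the job in, once; it reports no verdict.
Trained networks look in a picture, given as the dict that the camera call returned (one of the last four; its "shot" number tells which), for a name from the list of things; names that differ only in an ending like _2 or _b are one class to them, and where a whole thing is asked for, a point or a joint stands for the part that bears it (a point fixed in the world has none). Each returns a list of dicts, best first, with "confidence" (0 to 1); they miss things now and then, are a little off and sometimes report something else, mostly with a low value. They report only what shows in the picture. A call takes as long as a camera call.
- r.look_for(label, picture): "centre" ([column, row] in pixels, amid what is visible of it).
- r.outline_of(label, picture): "region" (384x512 bool, what is visible of it) and "centre" ([column, row] in pixels, amid what is visible of it).
The state is a dict: "clock": time; "q": joint angles; "joint_velocities": joint speeds; "joint_efforts": joint torques, N m; "ee_pos": TCP position; "orientation": TCP orientation; "ft_force": force on the tool from outside, world axes, zero at the start; "ft_torque": the same for the moment, N m; "grip_width": finger opening in m.
Only numpy, scipy, OpenCV 4.12 (cv2) and the standard library are available. Lean on these libraries where they do the work, as an engineer would, in place of code of your own. Each camera call takes 0.05 s, during which the arm holds its last target. There are 200 camera calls.

## Working session

There is one attempt and no reset: what is moved stays moved. The work goes in short steps, Python scripts to look and compute and a tool call to move; the robot and the scene stay as the last step left them, time stands still between calls to the robot, and variables do not carry over. Pictures are saved under pics/ and viewed, about 8 in all and at most 12, crops included, and the job is handed in when it is done.

Besides the shell and the picture viewer there is one more tool, called after "Emit:" as name(argument=value, ...) on one line, values as JSON. move_arm: Moves the arm, as the interface text tells. Its arguments: {"type":"object","properties":{"targets":{"type":"array"}},"required":["targets"]}

```bash
mkdir -p pics; cat > h.py <<'E'
import numpy as np, cv2
from cell import r
from scipy.spatial.transform import Rotation as R
def ray(p,px):
    f=p["img"].shape[0]/2/np.tan(np.radians(p["fovy"])/2)
    d=np.array([px[0]-p["cx"],px[1]-p["cy"]])
    if p.get("name")=="wrist":
        n=np.hypot(*d)+1e-9; t=n/f
        v=np.array([*(d/n*np.sin(t)),np.cos(t)])
    else: v=np.array([*(d/f),1.])
    T=np.array(p["world_from_camera"]); return T[:3,3],T[:3,:3]@v
def at(p,px,z):
    o,v=ray(p,px); return o+v*(z-o[2])/v[2]
def pic(n):
    p=dict(r.get_image(n)); p["name"]=n; return p
E
python3 - <<'E'
from h import *
s=r.sense(); print({k:np.round(v,3).tolist() for k,v in s.items()})
for n in ("top","side"):
    p=pic(n); cv2.imwrite(f"pics/{n}0.png",p["img"]); print(n,np.round(p["world_from_camera"],3).tolist(),p["fovy"])
    for l,z in (("cover",.109),("knob_red_a",.154),("knob_blue_a",.154),("jar",.1),("bowl",.05)):
        for d in r.look_for(l,p)[:4]: print(l,round(d["confidence"],2),np.round(d["centre"]),np.round(at(p,d["centre"],z),3))
E
```

```text
{'clock': 0.0, 'q': [1.035, 0.105, 0.096, 1.564, 0.0, 1.353], 'joint_velocities': [0.0, 0.0, -0.0, 0.001, -0.0, -0.0], 'joint_efforts': [0.001, -55.694, 50.364, 0.017, -0.0, -0.0], 'ee_pos': [0.187, 0.57, 0.253], 'orientation': [0.248, 1.557, -0.25], 'ft_force': [-0.495, 0.708, 0.269], 'ft_torque': [-0.014, 0.01, 0.008], 'grip_width': 0.085}
top [[-0.023, -0.984, 0.179, 0.46], [-1.0, 0.021, -0.011, 0.064], [0.007, -0.18, -0.984, 0.855], [0.0, 0.0, 0.0, 1.0]] 52.73379037606055
cover 0.7 [306. 205.] [ 0.568 -0.041  0.109]
knob_red_a 0.75 [272. 169.] [0.63  0.026 0.154]
knob_red_a 0.75 [337. 235.] [ 0.506 -0.089  0.154]
knob_blue_a 0.84 [338. 173.] [ 0.62  -0.096  0.154]
knob_blue_a 0.71 [273. 234.] [0.51  0.027 0.154]
knob_blue_a 0.42 [400. 201.] [ 0.565 -0.207  0.154]
jar 0.78 [401. 201.] [ 0.573 -0.23   0.1  ]
bowl 0.67 [210. 146.] [0.71  0.152 0.05 ]
side [[-0.988, -0.088, 0.124, 0.481], [-0.151, 0.468, -0.871, 0.813], [0.019, -0.879, -0.476, 0.535], [0.0, 0.0, 0.0, 1.0]] 51.69263720325368
cover 0.94 [265. 194.] [0.558 0.023 0.109]
cover 0.5 [235. 183.] [ 0.635 -0.021  0.109]
knob_red_a 0.66 [292. 164.] [ 0.505 -0.055  0.154]
knob_red_a 0.54 [235. 177.] [0.624 0.037 0.154]
knob_red_a 0.32 [243. 270.] [0.554 0.351 0.154]
knob_blue_a 0.68 [246. 161.] [ 0.614 -0.053  0.154]
knob_blue_a 0.64 [284. 186.] [0.514 0.061 0.154]
jar 0.56 [275. 156.] [ 0.559 -0.223  0.1  ]
bowl 0.6 [182. 243.] [0.714 0.159 0.05 ]
```

View picture.

```bash
python3 - <<'E'
from h import *
p=pic("top"); im=p["img"]
cv2.imwrite("pics/t1.png",cv2.resize(im[90:300,170:430],None,fx=3,fy=2.8))
C=[]
for l in ("knob_red_a","knob_blue_a"):
    for d in r.outline_of(l,p)[:2]:
        m=d["region"].astype(np.uint8); ys,xs=np.nonzero(m)
        P=np.array([at(p,(x,y),.154)[:2] for x,y in zip(xs,ys)])
        w,v=np.linalg.eigh(np.cov(P.T)); a=np.degrees(np.arctan2(v[1,1],v[0,1]))
        rc=cv2.minAreaRect((P*1000).astype(np.float32))
        print(l,round(d["confidence"],2),np.round(d["centre"]),P.mean(0).round(4),"ang",a.round(1),np.round(np.sqrt(w)*1e3,1),np.round(rc[0]),np.round(rc[1]),rc[2])
for d in r.outline_of("cover",p)[:1]:
    ys,xs=np.nonzero(d["region"]); P=np.array([at(p,(x,y),.109)[:2] for x,y in zip(xs,ys)])
    print(cv2.minEnclosingCircle((P*1000).astype(np.float32)))
E
```

```text
knob_red_a 0.86 [340. 238.] [ 0.5075 -0.088 ] ang 166.0 [ 5.2 13.9] [507. -87.] [20. 52.] 75.15528106689453
knob_red_a 0.81 [274. 171.] [0.625  0.0188] ang -154.5 [ 5.2 14.1] [626.  20.] [52. 20.] 27.319177627563477
knob_blue_a 0.82 [275. 235.] [0.5126 0.0257] ang -136.8 [ 4.4 14.1] [513.  27.] [51. 16.] 45.61898422241211
knob_blue_a 0.67 [339. 176.] [ 0.6192 -0.0941] ang -152.8 [ 6.6 14.6] [619. -93.] [54. 26.] 30.118289947509766
((567.941162109375, -35.48149871826172), 119.71887969970703)
```

View pics/t1.png

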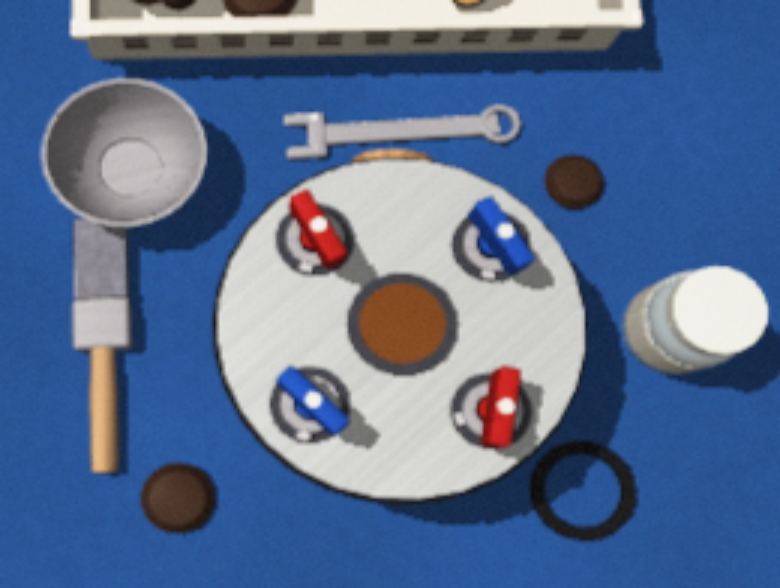

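```bash
cat >> h.py <<'E'
def plan(xyz, bar, bar_turn=0):
    """rows to bring the tool above: turn (tool x), then shift in turned frame. bar: bar angle deg."""
    s=r.sense(); M=R.from_rotvec(s["orientation"]).as_matrix()
    ya=np.degrees(np.arctan2(M[1,1],M[0,1]))
    print("t",round(s["clock"],2),"tcp",np.round(s["ee_pos"],4),"toolx",M[:,0].round(3),"yaw",ya.round(1),"q1,q6",np.round([s["q"][0],s["q"][5]],3),"w",round(s["grip_width"],4),"F",np.round(s["ft_force"],1),"Tz",np.round(s["ft_torque"],3))
    dq1=np.arctan2(xyz[1],xyz[0])-s["q"][0]
    for k in (-270,-90,90,270):
        cw=(ya-(bar+k))     # clockwise turn needed
        if abs(cw)>200: continue
        Mf=M@R.from_rotvec([np.radians(cw),0,0]).as_matrix()
        d=Mf.T@(np.array(xyz)-s["ee_pos"])
        print(f" cw {cw:.1f}deg = {cw/5:.2f} units; shift units (turned frame)",(d/.025).round(2),"; tilt fix(tool frame, deg)", np.degrees(R.from_matrix(Mf.T@np.column_stack([[0,0,-1],[Mf[0,1],Mf[1,1],0],np.cross([0,0,-1],[Mf[0,1],Mf[1,1],0])])).as_rotvec()).round(2),"q6 end if + :",round(s["q"][5]+np.radians(cw)+dq1,2),"if -:",round(s["q"][5]-np.radians(cw)-dq1,2))
E
python3 - <<'E'
from h import *
plan([.567,-.035,.26],26)
E
```

```text
t 0.8 tcp [0.1875 0.57   0.2534] toolx [ 0.  0. -1.] yaw 71.8 q1,q6 [1.035 1.353] w 0.0852 F [-0.7 -1.4 -0.5] Tz [ 0.034 -0.028  0.005]
 cw 135.8deg = 27.16 units; shift units (turned frame) [-0.27 28.41 -3.03] ; tilt fix(tool frame, deg) [-0.   -0.01  0.01] q6 end if + : 2.63 if -: 0.08
 cw -44.2deg = -8.84 units; shift units (turned frame) [ -0.27 -28.41   3.03] ; tilt fix(tool frame, deg) [-0.    0.01 -0.01] q6 end if + : -0.52 if -: 3.22
```

Emit:
move_arm(targets=[[0,-0.88,0.47,-1,0,0,1],[0,-0.88,0.47,-1,0,0,1],[0,-0.88,0.47,-1,0,0,1],[0,-0.88,0.47,-1,0,0,1],[0,-0.88,0.47,-1,0,0,1],[0,-0.88,0.47,-1,0,0,1],[0,-0.88,0.47,-1,0,0,1],[0,-0.88,0.47,-1,0,0,1],[0,-0.88,0.47,-0.84,0,0,1],[0,-1,0,0,0,0,1]])

```text
clock: 1.63
ee_pos: [0.3089, 0.3572, 0.2533]
orientation: [-0.359, 1.54, 0.359]
ft_force: [0.7, 0.1, -0.8]
grip_width: 0.0853
```

```bash
python3 - <<'E'
from h import *
plan([.567,-.035,.26],26)
E
```

```text
t 1.63 tcp [0.3089 0.3572 0.2533] toolx [ 0.001  0.001 -1.   ] yaw 116.2 q1,q6 [0.58  0.122] w 0.0853 F [ 0.7  0.1 -0.8] Tz [-0.084  0.034 -0.007]
 cw 180.2deg = 36.05 units; shift units (turned frame) [-0.27 18.63 -2.4 ] ; tilt fix(tool frame, deg) [-0.   -0.05  0.01] q6 end if + : 2.63 if -: -2.38
 cw 0.2deg = 0.05 units; shift units (turned frame) [ -0.27 -18.63   2.4 ] ; tilt fix(tool frame, deg) [-0.    0.05 -0.01] q6 end if + : -0.52 if -: 0.76
 cw -179.8deg = -35.95 units; shift units (turned frame) [-0.27 18.63 -2.4 ] ; tilt fix(tool frame, deg) [-0.   -0.05  0.01] q6 end if + : -3.66 if -: 3.9
```

Emit:
move_arm(targets=[[0,-1,0.13,0,0,0,1],[0,-1,0.13,0,0,0,1],[0,-1,0.13,0,0,0,1],[0,-1,0.13,0,0,0,1],[0,-1,0.13,0,0,0,1],[0,-1,0.13,0,0,0,1],[0,-1,0.13,0,0,0,1],[0,-1,0.13,0,0,0,1],[0,-1,0.13,0,0,0,1],[0,-1,0.13,0,0,0,1]])

```text
clock: 2.47
ee_pos: [0.4469, 0.1462, 0.2535]
orientation: [-0.356, 1.541, 0.356]
ft_force: [0.1, 0.1, 0.2]
grip_width: 0.0853
```

Emit:
move_arm(targets=[[0,-1,0.13,0,0,0,1],[0,-1,0.13,0,0,0,1],[0,-1,0.13,0,0,0,1],[0,-1,0.13,0,0,0,1],[0,-1,0.13,0,0,0,1],[0,-1,0.13,0,0,0,1],[0,-1,0.13,0,0,0,1],[0,-1,0.13,0,0,0,1],[0,-0.6,0.1,0,0,0,1],[0,0,0,0,0,0,0.6]])

```text
clock: 3.3
ee_pos: [0.5672, -0.0359, 0.2527]
orientation: [-0.354, 1.542, 0.353]
ft_force: [1.1, 0.1, 0.3]
grip_width: 0.0754
```

```bash
cat >> h.py <<'E'
from scipy.optimize import minimize
def silh(p,c,ang):
    """silhouette mask of the bar (box 52x14, z .124-.154)"""
    T=np.linalg.inv(np.array(p["world_from_camera"])); f=p["img"].shape[0]/2/np.tan(np.radians(p["fovy"])/2)
    ca,sa=np.cos(np.radians(ang)),np.sin(np.radians(ang)); q=[]
    for x in (-.026,.026):
        for y in (-.007,.007):
            for z in (.124,.154):
                v=T[:3,:3]@[c[0]+ca*x-sa*y,c[1]+sa*x+ca*y,z]+T[:3,3]
                if p["name"]=="wrist":
                    n=np.hypot(v[0],v[1]); t=np.arctan2(n,v[2]); q.append([p["cx"]+v[0]/n*t*f,p["cy"]+v[1]/n*t*f])
                else: q.append([p["cx"]+f*v[0]/v[2],p["cy"]+f*v[1]/v[2]])
    m=np.zeros(p["img"].shape[:2],np.uint8)
    cv2.fillConvexPoly(m,cv2.convexHull((np.array(q)*16).astype(np.int32)),1,shift=4); return m
def fit(p,reg,c0,a0):
    reg=reg.astype(np.uint8); best=None
    def cost(v): 
        m=silh(p,(c0[0]+v[0]/1e3,c0[1]+v[1]/1e3),a0+v[2]); return 1-(m&reg).sum()/max(1,(m|reg).sum())
    for da in (-25,0,25):
        o=minimize(cost,[0,0,da],method="Nelder-Mead",options=dict(initial_simplex=np.array([[0,0,da],[5,0,da],[0,5,da],[0,0,da+12]])))
        if best is None or o.fun<best.fun: best=o
    return np.round([c0[0]+best.x[0]/1e3,c0[1]+best.x[1]/1e3,a0+best.x[2],1-best.fun],4)
NOM=dict(R1=(.628,.020,26),R2=(.506,-.090,-12),B1=(.512,.026,45),B2=(.622,-.096,28))
def knobs(n):
    p=pic(n); out=[]
    for l,ks in (("knob_red_a",("R1","R2")),("knob_blue_a",("B1","B2"))):
        for d in r.outline_of(l,p)[:3]:
            g=at(p,d["centre"],.145)[:2]; k=min(ks,key=lambda k:np.hypot(*(g-NOM[k][:2])))
            if np.hypot(*(g-NOM[k][:2]))<.035: print(n,k,round(d["confidence"],2),"x y ang iou",fit(p,d["region"],NOM[k][:2],NOM[k][2]))
    return p
E
python3 - <<'E'
from h import *
plan([.628,.02,.2],26)
p=knobs("wrist"); cv2.imwrite("pics/w1.png",p["img"]); knobs("top")
E
```

```text
t 3.3 tcp [ 0.5672 -0.0359  0.2527] toolx [-0. -0. -1.] yaw 115.8 q1,q6 [-0.293 -0.744] w 0.0754 F [1.1 0.1 0.3] Tz [ 0.009 -0.012  0.03 ]
 cw 179.8deg = 35.97 units; shift units (turned frame) [ 2.11 -0.94 -3.17] ; tilt fix(tool frame, deg) [-0.    0.01 -0.02] q6 end if + : 2.72 if -: -4.21
 cw -0.2deg = -0.03 units; shift units (turned frame) [2.11 0.94 3.17] ; tilt fix(tool frame, deg) [-0.   -0.01  0.02] q6 end if + : -0.42 if -: -1.07
 cw -180.2deg = -36.03 units; shift units (turned frame) [ 2.11 -0.94 -3.17] ; tilt fix(tool frame, deg) [-0.    0.01 -0.02] q6 end if + : -3.56 if -: 2.08
wrist R2 0.84 x y ang iou [  0.5054  -0.0899 -10.5057   0.8721]
wrist R1 0.75 x y ang iou [6.28500e-01 1.83000e-02 2.83503e+01 8.77200e-01]
wrist B1 0.64 x y ang iou [5.13200e-01 2.56000e-02 4.45567e+01 8.46100e-01]
wrist B2 0.63 x y ang iou [ 0.6203 -0.0964 25.7535  0.7094]
top R1 0.69 x y ang iou [6.29600e-01 1.89000e-02 2.71127e+01 8.54900e-01]
top B1 0.58 x y ang iou [5.15400e-01 2.84000e-02 4.05733e+01 6.39300e-01]
```

View pics/w1.png

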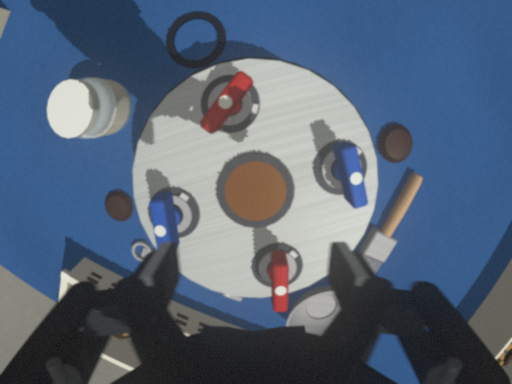

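Emit:
move_arm(targets=[[0,0,0,-0.44,0,0,0.5],[0,0.2,0.8,0,0,0,0.5],[0,0.19,0.8,0,0,0,0.5],[0.5,0.19,0.8,0,0,0,0.5],[0.6,0.19,0.8,0,0,0,0.5],[1,0,0,0,0,0,0.5],[0,0,0,0,0,0,0.5]])

```text
clock: 4.18
ee_pos: [0.6257, 0.0231, 0.1959]
orientation: [-0.386, 1.542, 0.39]
ft_force: [-1.2, -0.2, -1.2]
grip_width: 0.0424
```

```bash
python3 - <<'E'
from h import *
plan([.6288,.0187,.147],28)
E
```

```text
t 4.18 tcp [0.6257 0.0231 0.1959] toolx [-0.006  0.001 -1.   ] yaw 118.3 q1,q6 [-0.172 -0.666] w 0.0424 F [-1.2 -0.2 -1.2] Tz [-0.023  0.127 -0.014]
 cw 180.3deg = 36.06 units; shift units (turned frame) [ 1.96  0.22 -0.04] ; tilt fix(tool frame, deg) [0.   0.29 0.23] q6 end if + : 2.68 if -: -4.01
 cw 0.3deg = 0.06 units; shift units (turned frame) [ 1.96 -0.22  0.04] ; tilt fix(tool frame, deg) [ 0.   -0.29 -0.23] q6 end if + : -0.46 if -: -0.87
 cw -179.7deg = -35.94 units; shift units (turned frame) [ 1.96  0.22 -0.04] ; tilt fix(tool frame, deg) [0.   0.29 0.23] q6 end if + : -3.6 if -: 2.27
```

Emit:
move_arm(targets=[[0,-0.22,0.04,0.06,0,0,0.5],[0,0,0,0,0,0,0.5]])

```text
clock: 4.35
ee_pos: [0.6313, 0.0163, 0.2022]
orientation: [-0.382, 1.536, 0.38]
ft_force: [0.7, -0.1, 0.4]
grip_width: 0.0431
```

```bash
python3 - <<'E'
from h import *
plan([.6288,.0187,.147],28)
E
```

```text
t 4.35 tcp [0.6313 0.0163 0.2022] toolx [ 0.001 -0.    -1.   ] yaw 117.9 q1,q6 [-0.181 -0.667] w 0.0431 F [ 0.7 -0.1  0.4] Tz [-0.018 -0.052  0.023]
 cw 179.9deg = 35.97 units; shift units (turned frame) [ 2.21 -0.13  0.05] ; tilt fix(tool frame, deg) [ 0.   -0.05 -0.06] q6 end if + : 2.68 if -: -4.02
 cw -0.1deg = -0.03 units; shift units (turned frame) [ 2.21  0.13 -0.05] ; tilt fix(tool frame, deg) [0.   0.05 0.06] q6 end if + : -0.46 if -: -0.87
 cw -180.1deg = -36.03 units; shift units (turned frame) [ 2.21 -0.13  0.05] ; tilt fix(tool frame, deg) [ 0.   -0.05 -0.06] q6 end if + : -3.6 if -: 2.27
```

Emit:
move_arm(targets=[[0.7,0.13,-0.05,0,0,0,0.5],[0.7,0,0,0,0,0,0.5],[0.5,0,0,0,0,0,0.5],[0.3,0,0,0,0,0,0.5],[0,0,0,0,0,0,0.5],[0,0,0,0,0,0,0],[0,0,0,0,0,0,0],[0,0,0,0,0,0,0],[0,0,0,0,0,0,0],[0,0,0,0,0,0,0]])

```text
clock: 5.18
ee_pos: [0.6289, 0.0195, 0.1473]
orientation: [-0.382, 1.535, 0.382]
ft_force: [-2.4, 1.9, 6.2]
grip_width: 0.013
```

```bash
python3 - <<'E'
from h import *
plan([.6288,.0187,.147],28)
E
```

```text
t 5.18 tcp [0.6289 0.0195 0.1473] toolx [ 0.002  0.    -1.   ] yaw 117.9 q1,q6 [-0.177 -0.664] w 0.013 F [-2.4  1.9  6.2] Tz [0.408 0.553 0.038]
 cw 179.9deg = 35.98 units; shift units (turned frame) [0.01 0.02 0.02] ; tilt fix(tool frame, deg) [ 0.   -0.09 -0.04] q6 end if + : 2.68 if -: -4.01
 cw -0.1deg = -0.02 units; shift units (turned frame) [ 0.01 -0.02 -0.02] ; tilt fix(tool frame, deg) [0.   0.09 0.04] q6 end if + : -0.46 if -: -0.87
 cw -180.1deg = -36.02 units; shift units (turned frame) [0.01 0.02 0.02] ; tilt fix(tool frame, deg) [ 0.   -0.09 -0.04] q6 end if + : -3.6 if -: 2.27
```

Emit:
move_arm(targets=[[0,0,0,1,0,0,0],[0,0,0,1,0,0,0],[0,0,0,1,0,0,0],[0,0,0,1,0,0,0],[0,0,0,0,0,0,0],[0,0,0,0,0,0,0]])

```text
clock: 5.68
ee_pos: [0.629, 0.0191, 0.1473]
orientation: [-0.108, 1.566, 0.107]
ft_force: [-2.0, 0.3, 6.1]
grip_width: 0.0131
```

```bash
cat >> h.py <<'E'
def tq():
    s=r.sense(); M=R.from_rotvec(s["orientation"]).as_matrix()
    print("t",round(s["clock"],2),"tcp",np.round(s["ee_pos"],4),"yaw",np.degrees(np.arctan2(M[1,1],M[0,1])).round(2),"w",round(s["grip_width"],4),"F",np.round(s["ft_force"],1),"T",np.round(s["ft_torque"],3),"e6",round(s["joint_efforts"][5],3),"q6",round(s["q"][5],3))
E
python3 -c "from h import *;tq()"
```

```text
t 5.68 tcp [0.629  0.0191 0.1473] yaw 97.86 w 0.0131 F [-2.   0.3  6.1] T [ 0.113  0.487 -0.078] e6 0.302 q6 -0.314
```

Emit:
move_arm(targets=[[0,0,0,1,0,0,0],[0,0,0,1,0,0,0],[0,0,0,1,0,0,0],[0,0,0,0,0,0,0],[0,0,0,0,0,0,0]])

```text
clock: 6.1
ee_pos: [0.6289, 0.0189, 0.1473]
orientation: [0.097, 1.567, -0.098]
ft_force: [-2.5, -0.6, 6.6]
grip_width: 0.0128
```

```bash
python3 -c "from h import *;tq()"
```

```text
t 6.1 tcp [0.6289 0.0189 0.1473] yaw 82.87 w 0.0128 F [-2.5 -0.6  6.6] T [-0.19   0.585  0.204] e6 0.49 q6 -0.053
```

Emit:
move_arm(targets=[[0,0,0,1,0,0,0],[0,0,0,0,0,0,0],[0,0,0,0,0,0,0]])

```text
clock: 6.35
ee_pos: [0.6289, 0.0188, 0.1472]
orientation: [0.165, 1.563, -0.167]
ft_force: [-2.4, -0.4, 4.6]
grip_width: 0.0128
```

```bash
python3 -c "from h import *;tq()"
```

```text
t 6.35 tcp [0.6289 0.0188 0.1472] yaw 77.87 w 0.0128 F [-2.4 -0.4  4.6] T [-0.337  0.489  0.256] e6 0.51 q6 0.035
```

Emit:
move_arm(targets=[[0,0,0,1,0,0,0],[0,0,0,1,0,0,0],[0,0,0,0,0,0,0],[0,0,0,0,0,0,0]])

```text
clock: 6.68
ee_pos: [0.6288, 0.0188, 0.1469]
orientation: [0.3, 1.548, -0.301]
ft_force: [-1.6, -3.1, 5.8]
grip_width: 0.0131
```

```bash
python3 -c "from h import *;tq()"
```

```text
t 6.68 tcp [0.6288 0.0188 0.1469] yaw 68.04 w 0.0131 F [-1.6 -3.1  5.8] T [-0.572  0.47   0.217] e6 0.67 q6 0.206
```

Emit:
move_arm(targets=[[0,0,0,0,0,0,0.5],[0,0,0,0,0,0,0.5],[0,0,0,0,0,0,0.5],[0,0,0,0,0,0,0.5],[-0.7,0,0,0,0,0,0.5],[-1,0,0,0,0,0,0.5],[-0.5,0,0,0,0,0,0.5],[0,0,0,-1,0,0,0.5],[0,0,0,-1,0,0,0.5],[0,0,0,-0.3,0,0,0.5]])

```text
clock: 7.52
ee_pos: [0.6287, 0.0193, 0.2011]
orientation: [0.141, 1.565, -0.141]
ft_force: [0.4, 0.3, -0.0]
grip_width: 0.0426
```

Emit:
move_arm(targets=[[0,-0.86,-0.68,0,0,0,0.5],[0,-0.86,-0.68,0,0,0,0.5],[0,-0.86,-0.68,0,0,0,0.5],[0,-0.86,-0.68,0,0,0,0.5],[0,-0.86,-0.68,0,0,0,0.5],[0,-0.86,-0.66,0,0,0,0.5],[0,0,0,0,0,0,0.5],[0,0,0,0,0,0,0.5],[0,0,0,0,0,0,0.5]])

```text
clock: 8.27
ee_pos: [0.5053, -0.0888, 0.201]
orientation: [0.146, 1.565, -0.145]
ft_force: [0.4, 0.4, -0.9]
grip_width: 0.0428
```

```bash
python3 - <<'E'
from h import *
plan([.5055,-.090,.147],-10.5); tq()
p=knobs("wrist"); cv2.imwrite("pics/w2.png",p["img"])
E
```

```text
t 8.27 tcp [ 0.5053 -0.0888  0.201 ] toolx [ 0.001  0.    -1.   ] yaw 79.4 q1,q6 [-0.43  -0.244] w 0.0428 F [ 0.4  0.4 -0.9] Tz [-0.029 -0.029 -0.009]
 cw 179.9deg = 35.98 units; shift units (turned frame) [ 2.16  0.04 -0.02] ; tilt fix(tool frame, deg) [-0.   -0.05  0.01] q6 end if + : 3.15 if -: -3.64
 cw -0.1deg = -0.02 units; shift units (turned frame) [ 2.16 -0.04  0.02] ; tilt fix(tool frame, deg) [-0.    0.05 -0.01] q6 end if + : 0.01 if -: -0.5
 cw -180.1deg = -36.02 units; shift units (turned frame) [ 2.16  0.04 -0.02] ; tilt fix(tool frame, deg) [-0.   -0.05  0.01] q6 end if + : -3.13 if -: 2.65
t 8.27 tcp [ 0.5053 -0.0888  0.201 ] yaw 79.38 w 0.0428 F [ 0.4  0.4 -0.9] T [-0.029 -0.029 -0.009] e6 -0.037 q6 -0.244
wrist R2 0.68 x y ang iou [  0.5051  -0.0899 -11.8553   0.9136]
wrist R1 0.65 x y ang iou [6.38900e-01 2.23000e-02 2.72778e+01 5.27000e-02]
wrist B1 0.81 x y ang iou [5.12200e-01 2.59000e-02 4.42504e+01 8.90600e-01]
```

Aligned. Descend and grip; then first turn of 4 units.

Emit:
move_arm(targets=[[0.7,-0.04,0,0,0,0,0.5],[0.7,0,0,0,0,0,0.5],[0.5,0,0,0,0,0,0.5],[0.26,0,0,0.1,0,0,0.5],[0,0,0,0,0,0,0.5],[0,0,0,0,0,0,0],[0,0,0,0,0,0,0],[0,0,0,0,0,0,0],[0,0,0,0,0,0,0],[0,0,0,0,0,0,0]])

```text
clock: 9.25
ee_pos: [0.5053, -0.0899, 0.1478]
orientation: [0.152, 1.564, -0.152]
ft_force: [0.5, 2.5, 5.0]
grip_width: 0.0129
```

```bash
python3 -c "from h import *;tq()"
```

```text
t 9.25 tcp [ 0.5053 -0.0899  0.1478] yaw 78.9 w 0.0129 F [0.5 2.5 5. ] T [ 0.551  0.046 -0.046] e6 -0.011 q6 -0.238
```

Emit:
move_arm(targets=[[0,0,0,1,0,0,0],[0,0,0,1,0,0,0],[0,0,0,1,0,0,0],[0,0,0,0,0,0,0],[0,0,0,0,0,0,0],[0,0,0,0,0,0,0]])

```text
clock: 9.75
ee_pos: [0.5052, -0.0899, 0.1478]
orientation: [0.357, 1.54, -0.357]
ft_force: [-0.6, 2.5, 5.9]
grip_width: 0.0133
```

```bash
python3 -c "from h import *;tq()"
```

```text
t 9.75 tcp [ 0.5052 -0.0899  0.1478] yaw 63.9 w 0.0133 F [-0.6  2.5  5.9] T [ 0.53   0.041 -0.013] e6 0.016 q6 0.024
```

Emit:
move_arm(targets=[[0,0,0,1,0,0,0],[0,0,0,1,0,0,0],[0,0,0,1,0,0,0],[0,0,0,0,0,0,0],[0,0,0,0,0,0,0]])

```text
clock: 10.17
ee_pos: [0.5052, -0.0899, 0.1478]
orientation: [0.562, 1.495, -0.561]
ft_force: [0.1, 2.3, 5.8]
grip_width: 0.0131
```

```bash
python3 -c "from h import *;tq()"
```

```text
t 10.17 tcp [ 0.5052 -0.0899  0.1478] yaw 48.87 w 0.0131 F [0.1 2.3 5.8] T [ 0.477  0.127 -0.02 ] e6 0.303 q6 0.286
```

Emit:
move_arm(targets=[[0,0,0,1,0,0,0],[0,0,0,1,0,0,0],[0,0,0,1,0,0,0],[0,0,0,0,0,0,0],[0,0,0,0,0,0,0]])

```text
clock: 10.58
ee_pos: [0.5051, -0.0899, 0.1478]
orientation: [0.764, 1.431, -0.763]
ft_force: [-1.0, 1.6, 6.2]
grip_width: 0.0131
```

```bash
python3 -c "from h import *;tq()"
```

```text
t 10.58 tcp [ 0.5051 -0.0899  0.1478] yaw 33.86 w 0.0131 F [-1.   1.6  6.2] T [ 0.501  0.172 -0.012] e6 0.303 q6 0.548
```

Emit:
move_arm(targets=[[0,0,0,1,0,0,0],[0,0,0,1,0,0,0],[0,0,0,1,0,0,0],[0,0,0,0,0,0,0],[0,0,0,0,0,0,0]])

```text
clock: 11.0
ee_pos: [0.5051, -0.0899, 0.1476]
orientation: [0.962, 1.347, -0.961]
ft_force: [-0.7, 1.3, 6.6]
grip_width: 0.0132
```

```bash
python3 -c "from h import *;tq()"
```

```text
t 11.0 tcp [ 0.5051 -0.0899  0.1476] yaw 19.0 w 0.0132 F [-0.7  1.3  6.6] T [0.436 0.191 0.227] e6 0.58 q6 0.808
```

Emit:
move_arm(targets=[[0,0,0,1,0,0,0],[0,0,0,1,0,0,0],[0,0,0,0,0,0,0],[0,0,0,0,0,0,0]])

```text
clock: 11.33
ee_pos: [0.505, -0.0899, 0.1473]
orientation: [1.091, 1.279, -1.091]
ft_force: [0.2, 2.0, 6.1]
grip_width: 0.0132
```

```bash
python3 -c "from h import *;tq()"
```

```text
t 11.33 tcp [ 0.505  -0.0899  0.1473] yaw 9.12 w 0.0132 F [0.2 2.  6.1] T [0.321 0.008 0.271] e6 0.623 q6 0.98
```

Emit:
move_arm(targets=[[0,0,0,0,0,0,0.5],[0,0,0,0,0,0,0.5],[0,0,0,0,0,0,0.5],[0,0,0,0,0,0,0.5],[-0.7,0,0,0,0,0,0.5],[-1,0,0,0,0,0,0.5],[-0.5,0,0,-1,0,0,0.5],[0,0,0,-1,0,0,0.5],[0,0,0,-1,0,0,0.5],[0,0,0,-1,0,0,0.5]])

```text
clock: 12.17
ee_pos: [0.5048, -0.09, 0.2019]
orientation: [0.826, 1.408, -0.826]
ft_force: [0.4, 0.5, 0.7]
grip_width: 0.0426
```

Emit:
move_arm(targets=[[0,0,0,-1,0,0,0.5],[0,0,0,-1,0,0,0.5],[0,0,0,-1,0,0,0.5],[0,0,0,-1,0,0,0.5],[0,0,0,-1,0,0,0.5],[0,0,0,-1,0,0,0.5],[0,0,0,-1,0,0,0.5],[0,0,0,-1,0,0,0.5],[0,0,0,-1,0,0,0.5],[0,0,0,-1,0,0,0.5]])

```text
clock: 13.0
ee_pos: [0.5046, -0.0899, 0.2016]
orientation: [0.148, 1.566, -0.148]
ft_force: [-0.3, 0.8, -0.3]
grip_width: 0.0428
```

Emit:
move_arm(targets=[[0,0,0,-1,0,0,0.5],[0,0,0,-1,0,0,0.5],[0,0,0,-1,0,0,0.5],[0,0,0,-1,0,0,0.5],[0,0,0,-1,0,0,0.5],[0,0,0,-1,0,0,0.5],[0,0,0,-1,0,0,0.5],[0,0,0,-1,0,0,0.5],[0,0,0,-1,0,0,0.5],[0,0,0,-1,0,0,0.5]])

```text
clock: 13.83
ee_pos: [0.5046, -0.0899, 0.2016]
orientation: [-0.535, 1.504, 0.535]
ft_force: [-0.6, 1.0, 0.1]
grip_width: 0.0426
```

Emit:
move_arm(targets=[[0,0,0,-1,0,0,0.5],[0,0.6,0.7,0,0,0,0.5],[0,0.6,0.7,0,0,0,0.5],[0,0.6,0.7,0,0,0,0.5],[0,0.6,0.7,0,0,0,0.5],[0,0.65,0.68,0,0,0,0.5],[0,0,0,0,0,0,0.5],[0,0,0,0,0,0,0.5],[0,0,0,0,0,0,0.5]])

```text
clock: 14.58
ee_pos: [0.5145, 0.0251, 0.2017]
orientation: [-0.6, 1.487, 0.599]
ft_force: [0.3, -0.1, -0.1]
grip_width: 0.0429
```

```bash
python3 - <<'E'
from h import *
tq(); p=knobs("wrist"); cv2.imwrite("pics/w3.png",p["img"]); plan([.513,.026,.1475],44.4)
E
```

```text
t 14.58 tcp [0.5145 0.0251 0.2017] yaw 133.93 w 0.0429 F [ 0.3 -0.1 -0.1] T [ 0.05   0.005 -0.01 ] e6 0.023 q6 -0.972
wrist R2 0.9 x y ang iou [  0.5041  -0.0913 -73.001    0.8462]
wrist B1 0.83 x y ang iou [5.11300e-01 2.49000e-02 4.34965e+01 9.07900e-01]
wrist B2 0.64 x y ang iou [ 0.6204 -0.0961 24.6782  0.8718]
t 14.73 tcp [0.5145 0.0245 0.2017] toolx [-0. -0. -1.] yaw 133.8 q1,q6 [-0.207 -0.972] w 0.0426 F [-0.   0.2  0.1] Tz [ 0.019 -0.013  0.049]
 cw 179.4deg = 35.89 units; shift units (turned frame) [ 2.17 -0.08  0.  ] ; tilt fix(tool frame, deg) [0.   0.01 0.  ] q6 end if + : 2.42 if -: -4.36
 cw -0.6deg = -0.11 units; shift units (turned frame) [ 2.17  0.08 -0.  ] ; tilt fix(tool frame, deg) [ 0.   -0.01 -0.  ] q6 end if + : -0.72 if -: -1.22
 cw -180.6deg = -36.11 units; shift units (turned frame) [ 2.17 -0.08  0.  ] ; tilt fix(tool frame, deg) [0.   0.01 0.  ] q6 end if + : -3.87 if -: 1.92
```

Emit:
move_arm(targets=[[0.7,0.08,0,0,0,0,0.5],[0.7,0,0,0,0,0,0.5],[0.5,0,0,0,0,0,0.5],[0.26,0,0,0,0,0,0.5],[0,0,0,0,0,0,0.5],[0,0,0,0,0,0,0],[0,0,0,0,0,0,0],[0,0,0,0,0,0,0],[0,0,0,0,0,0,0],[0,0,0,0,0,0,0]])

```text
clock: 15.57
ee_pos: [0.5134, 0.027, 0.1489]
orientation: [-0.599, 1.486, 0.599]
ft_force: [-3.8, 1.8, 6.6]
grip_width: 0.0128
```

Emit:
move_arm(targets=[[0,0,0,1,0,0,0],[0,0,0,1,0,0,0],[0,0,0,1,0,0,0],[0,0,0,0,0,0,0],[0,0,0,0,0,0,0],[0,0,0,0,0,0,0]])

```text
clock: 16.07
ee_pos: [0.5135, 0.0267, 0.1489]
orientation: [-0.396, 1.533, 0.395]
ft_force: [-2.0, 0.9, 6.7]
grip_width: 0.0125
```

```bash
python3 -c "from h import *;tq()"
```

```text
t 16.07 tcp [0.5135 0.0267 0.1489] yaw 118.89 w 0.0125 F [-2.   0.9  6.7] T [-0.007  0.591  0.004] e6 0.015 q6 -0.707
```

Emit:
move_arm(targets=[[0,0,0,1,0,0,0],[0,0,0,1,0,0,0],[0,0,0,1,0,0,0],[0,0,0,0,0,0,0],[0,0,0,0,0,0,0]])

```text
clock: 16.48
ee_pos: [0.5136, 0.0264, 0.1489]
orientation: [-0.191, 1.561, 0.189]
ft_force: [-2.1, -1.7, 5.4]
grip_width: 0.013
```

```bash
python3 -c "from h import *;tq()"
```

```text
t 16.48 tcp [0.5136 0.0264 0.1489] yaw 103.85 w 0.013 F [-2.1 -1.7  5.4] T [-0.398  0.571  0.013] e6 0.305 q6 -0.445
```

Emit:
move_arm(targets=[[0,0,0,1,0,0,0],[0,0,0,1,0,0,0],[0,0,0,1,0,0,0],[0,0,0,0,0,0,0],[0,0,0,0,0,0,0]])

```text
clock: 16.9
ee_pos: [0.5136, 0.0261, 0.1489]
orientation: [0.014, 1.569, -0.017]
ft_force: [-2.1, -3.1, 5.9]
grip_width: 0.0129
```

```bash
python3 -c "from h import *;tq()"
```

```text
t 16.9 tcp [0.5136 0.0261 0.1489] yaw 88.85 w 0.0129 F [-2.1 -3.1  5.9] T [-0.728  0.624  0.143] e6 0.461 q6 -0.183
```

Emit:
move_arm(targets=[[0,0,0,1,0,0,0],[0,0,0,1,0,0,0],[0,0,0,1,0,0,0],[0,0,0,0.7,0,0,0],[0,0,0,0,0,0,0],[0,0,0,0,0,0,0]])

```text
clock: 17.4
ee_pos: [0.5135, 0.0257, 0.1485]
orientation: [0.267, 1.553, -0.271]
ft_force: [-2.1, -5.2, 2.3]
grip_width: 0.0133
```

```bash
python3 -c "from h import *;tq()"
```

```text
t 17.4 tcp [0.5135 0.0257 0.1485] yaw 70.35 w 0.0133 F [-2.1 -5.2  2.3] T [-1.206  0.453  0.254] e6 0.492 q6 0.14
```

Emit:
move_arm(targets=[[0,0,0,0,0,0,0.5],[0,0,0,0,0,0,0.5],[0,0,0,0,0,0,0.5],[0,0,0,0,0,0,0.5],[-0.7,0,0,0,0,0,0.5],[-1,0,0,0,0,0,0.5],[-0.5,0,0,-1,0,0,0.5],[0,0,0,-1,0,0,0.5],[0,0,0,-1,0,0,0.5],[0,0,0,-1,0,0,0.5]])

```text
clock: 18.23
ee_pos: [0.5134, 0.027, 0.2032]
orientation: [-0.009, 1.57, 0.009]
ft_force: [0.6, -0.3, -0.3]
grip_width: 0.0428
```

Emit:
move_arm(targets=[[0,0,0,-1,0,0,0.5],[0,0,0,-1,0,0,0.5],[0,0,0,-1,0,0,0.5],[0,0,0,-1,0,0,0.5],[0,0,0,-0.93,0,0,0.5],[0,-1,0.3,0,0,0,0.5],[0,-1,0.3,0,0,0,0.5],[0,-1,0.3,0,0,0,0.5],[0,-1,0.3,0,0,0,0.5],[0,-1,0.3,0,0,0,0.5]])

```text
clock: 19.07
ee_pos: [0.6008, -0.0714, 0.2027]
orientation: [-0.343, 1.543, 0.343]
ft_force: [-0.5, -0.2, 0.2]
grip_width: 0.0428
```

Emit:
move_arm(targets=[[0,-0.8,0.2,0,0,0,0.5],[0,-0.43,0.11,0,0,0,0.5],[0,0,0,0,0,0,0.5],[0,0,0,0,0,0,0.5],[0,0,0,0,0,0,0.5]])

```text
clock: 19.48
ee_pos: [0.6197, -0.0944, 0.2027]
orientation: [-0.343, 1.544, 0.344]
ft_force: [0.6, 0.6, -0.4]
grip_width: 0.0426
```

```bash
python3 - <<'E'
from h import *
tq(); p=knobs("wrist"); plan([.6204,-.0963,.1475],25)
E
```

```text
t 19.48 tcp [ 0.6197 -0.0944  0.2027] yaw 115.06 w 0.0426 F [ 0.6  0.6 -0.4] T [ 0.057  0.016 -0.001] e6 -0.005 q6 -0.797
wrist R1 0.91 x y ang iou [6.10600e-01 2.26000e-02 7.95232e+01 3.96200e-01]
wrist R2 0.59 x y ang iou [  0.5051  -0.0897 -71.7371   0.8628]
wrist B2 0.83 x y ang iou [ 0.6207 -0.0968 27.7596  0.8995]
wrist B1 0.68 x y ang iou [  0.5107   0.024  -16.5583   0.8502]
t 19.63 tcp [ 0.6198 -0.0943  0.2031] toolx [ 0.  0. -1.] yaw 115.1 q1,q6 [-0.359 -0.797] w 0.0428 F [-0.1  0.3  0.1] Tz [-0.013  0.005  0.085]
 cw 180.1deg = 36.02 units; shift units (turned frame) [2.22 0.08 0.01] ; tilt fix(tool frame, deg) [ 0.   -0.02 -0.  ] q6 end if + : 2.55 if -: -4.15
 cw 0.1deg = 0.02 units; shift units (turned frame) [ 2.22 -0.08 -0.01] ; tilt fix(tool frame, deg) [0.   0.02 0.  ] q6 end if + : -0.59 if -: -1.0
 cw -179.9deg = -35.98 units; shift units (turned frame) [2.22 0.08 0.01] ; tilt fix(tool frame, deg) [ 0.   -0.02 -0.  ] q6 end if + : -3.73 if -: 2.14
```

Emit:
move_arm(targets=[[0.7,-0.09,0,-0.5,0,0,0.5],[0.7,0,0,0,0,0,0.5],[0.5,0,0,0,0,0,0.5],[0.3,0,0,0,0,0,0.5],[0,0,0,0,0,0,0.5],[0,0,0,0,0,0,0],[0,0,0,0,0,0,0],[0,0,0,0,0,0,0],[0,0,0,0,0,0,0],[0,0,0,0,0,0,0]])

```text
clock: 20.47
ee_pos: [0.6215, -0.0968, 0.1491]
orientation: [-0.377, 1.536, 0.377]
ft_force: [-1.8, 4.8, 6.6]
grip_width: 0.0131
```

Emit:
move_arm(targets=[[0,0,0,1,0,0,0],[0,0,0,1,0,0,0],[0,0,0,1,0,0,0],[0,0,0,0,0,0,0],[0,0,0,0,0,0,0],[0,0,0,0,0,0,0]])

```text
clock: 20.97
ee_pos: [0.6214, -0.0968, 0.1491]
orientation: [-0.172, 1.563, 0.172]
ft_force: [-2.6, 4.8, 5.6]
grip_width: 0.013
```

```bash
python3 -c "from h import *;tq()"
```

```text
t 20.97 tcp [ 0.6214 -0.0968  0.1491] yaw 102.56 w 0.013 F [-2.6  4.8  5.6] T [ 0.842  0.503 -0.018] e6 0.015 q6 -0.582
```

Emit:
move_arm(targets=[[0,0,0,1,0,0,0],[0,0,0,1,0,0,0],[0,0,0,1,0,0,0],[0,0,0,0,0,0,0],[0,0,0,0,0,0,0]])

```text
clock: 21.38
ee_pos: [0.6214, -0.097, 0.149]
orientation: [0.034, 1.569, -0.034]
ft_force: [-2.0, 2.3, 6.4]
grip_width: 0.0132
```

```bash
python3 -c "from h import *;tq()"
```

```text
t 21.38 tcp [ 0.6214 -0.097   0.149 ] yaw 87.54 w 0.0132 F [-2.   2.3  6.4] T [0.713 0.503 0.249] e6 0.525 q6 -0.32
```

Emit:
move_arm(targets=[[0,0,0,1,0,0,0],[0,0,0,1,0,0,0],[0,0,0,0,0,0,0],[0,0,0,0,0,0,0]])

```text
clock: 21.72
ee_pos: [0.6213, -0.097, 0.1487]
orientation: [0.168, 1.563, -0.168]
ft_force: [-2.6, 2.6, 5.6]
grip_width: 0.013
```

```bash
python3 -c "from h import *;tq()"
```

```text
t 21.72 tcp [ 0.6213 -0.097   0.1487] yaw 77.7 w 0.013 F [-2.6  2.6  5.6] T [0.681 0.499 0.235] e6 0.643 q6 -0.148
```

Emit:
move_arm(targets=[[0,0,0,0,0,0,0.5],[0,0,0,0,0,0,0.5],[0,0,0,0,0,0,0.5],[0,0,0,0,0,0,0.5],[-0.7,0,0,0,0,0,0.5],[-1,0,0,0,0,0,0.5],[-0.5,0,0,0.54,0,0,0.5],[0,0.9,-0.18,0,0,0,0.5],[0,0.9,-0.18,0,0,0,0.5],[0,0.9,-0.18,0,0,0,0.5]])

```text
clock: 22.55
ee_pos: [0.6258, -0.0282, 0.2031]
orientation: [0.208, 1.56, -0.208]
ft_force: [-0.1, 0.3, -1.3]
grip_width: 0.0428
```

Emit:
move_arm(targets=[[0,0.9,-0.18,0,0,0,0.5],[0,0.6,-0.1,0,0,0,0.5],[0,0.35,-0.09,0,0,0,0.5],[0,0,0,0,0,0,0.5],[0,0,0,0,0,0,0.5],[0,0,0,0,0,0,0.5]])

```text
clock: 23.05
ee_pos: [0.6289, 0.0176, 0.2027]
orientation: [0.208, 1.561, -0.208]
ft_force: [-0.2, -0.3, -1.0]
grip_width: 0.0429
```

```bash
python3 - <<'E'
from h import *
NOM.update(R1=(.6288,.0188,-15),R2=(.505,-.090,-74),B1=(.5133,.0257,-14),B2=(.621,-.0968,-6))
tq(); p=knobs("wrist"); plan([.6288,.0188,.147],-15); cv2.imwrite("pics/w5.png",p["img"])
E
```

```text
t 23.05 tcp [0.6289 0.0176 0.2027] yaw 74.81 w 0.0429 F [-0.2 -0.3 -1. ] T [-0.038  0.05   0.009] e6 0.003 q6 0.086
wrist R2 0.93 x y ang iou [  0.5054  -0.0895 -80.3178   0.8688]
wrist R1 0.57 x y ang iou [  0.6279   0.0182 -15.889    0.8684]
wrist B2 0.86 x y ang iou [  0.6211  -0.0962 -12.4857   0.8492]
wrist B1 0.83 x y ang iou [  0.5109   0.0266 -12.8931   0.9074]
t 23.2 tcp [0.6288 0.0176 0.2028] toolx [-0. -0. -1.] yaw 74.8 q1,q6 [-0.179  0.086] w 0.0427 F [-0.2  0.1  0.2] Tz [0.066 0.063 0.052]
 cw 179.8deg = 35.96 units; shift units (turned frame) [ 2.23 -0.05  0.01] ; tilt fix(tool frame, deg) [ 0. -0. -0.] q6 end if + : 3.43 if -: -3.26
 cw -0.2deg = -0.04 units; shift units (turned frame) [ 2.23  0.05 -0.01] ; tilt fix(tool frame, deg) [0. 0. 0.] q6 end if + : 0.29 if -: -0.12
 cw -180.2deg = -36.04 units; shift units (turned frame) [ 2.23 -0.05  0.01] ; tilt fix(tool frame, deg) [ 0. -0. -0.] q6 end if + : -2.85 if -: 3.02
```

View pics/w5.png

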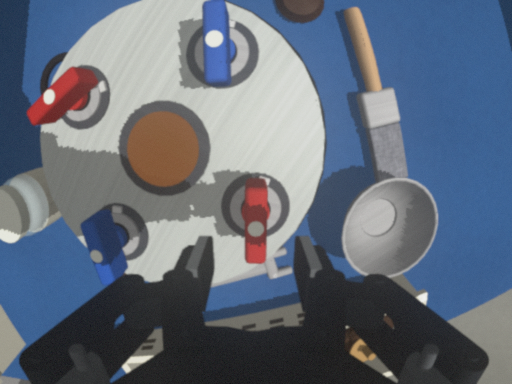

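Emit:
move_arm(targets=[[0.7,0.05,0,0,0,0,0.5],[0.7,0,0,0,0,0,0.5],[0.5,0,0,0,0,0,0.5],[0.3,0,0,0,0,0,0.5],[0,0,0,0,0,0,0.5],[0,0,0,0,0,0,0],[0,0,0,0,0,0,0],[0,0,0,0,0,0,0],[0,0,0,0,0,0,0],[0,0,0,0,0,0,0]])

```text
clock: 24.03
ee_pos: [0.6296, 0.0191, 0.1491]
orientation: [0.207, 1.559, -0.209]
ft_force: [-2.0, -4.6, 5.0]
grip_width: 0.0127
```

```bash
python3 -c "from h import *;tq()"
```

```text
t 24.03 tcp [0.6296 0.0191 0.1491] yaw 74.81 w 0.0127 F [-2.  -4.6  5. ] T [-1.005  0.5    0.014] e6 -0.005 q6 0.089
```

Emit:
move_arm(targets=[[0,0,0,1,0,0,0],[0,0,0,1,0,0,0],[0,0,0,1,0,0,0],[0,0,0,1,0,0,0],[0,0,0,1,0,0,0],[0,0,0,1,0,0,0],[0,0,0,0,0,0,0],[0,0,0,0,0,0,0]])

```text
clock: 24.7
ee_pos: [0.6293, 0.0185, 0.1485]
orientation: [0.615, 1.48, -0.619]
ft_force: [-2.1, -7.6, 2.6]
grip_width: 0.0127
```

```bash
python3 -c "from h import *;tq()"
```

```text
t 24.7 tcp [0.6293 0.0185 0.1485] yaw 44.78 w 0.0127 F [-2.1 -7.6  2.6] T [-1.848  0.475  0.332] e6 0.618 q6 0.612
```

Emit:
move_arm(targets=[[0,0,0,1,0,0,0],[0,0,0,1,0,0,0],[0,0,0,1,0,0,0],[0,0,0,1,0,0,0],[0,0,0,0.3,0,0,0],[0,0,0,0,0,0,0],[0,0,0,0,0,0,0]])

```text
clock: 25.28
ee_pos: [0.6289, 0.0181, 0.1478]
orientation: [0.902, 1.373, -0.907]
ft_force: [-4.2, -10.2, -1.0]
grip_width: 0.0133
```

```bash
python3 -c "from h import *;tq()"
```

```text
t 25.28 tcp [0.6289 0.0181 0.1478] yaw 23.29 w 0.0133 F [ -4.2 -10.2  -1. ] T [-2.339  0.562  0.388] e6 0.478 q6 0.987
```

Emit:
move_arm(targets=[[0,0,0,0,0,0,0.5],[0,0,0,0,0,0,0.5],[0,0,0,0,0,0,0.5],[0,0,0,0,0,0,0.5],[-0.7,0,0,0,0,0,0.5],[-1,0,0,0.46,0,0,0.5],[-0.5,0,0,1,0,0,0.5],[0,-0.9,0.42,0,0,0,0.5],[0,-0.9,0.42,0,0,0,0.5],[0,-0.9,0.42,0,0,0,0.5]])

```text
clock: 26.12
ee_pos: [0.5726, -0.0291, 0.203]
orientation: [1.0, 1.329, -0.999]
ft_force: [-0.3, -1.0, 0.3]
grip_width: 0.0423
```

Emit:
move_arm(targets=[[0,-0.9,0.42,0,0,0,0.5],[0,-0.9,0.42,0,0,0,0.5],[0,-0.9,0.42,0,0,0,0.5],[0,-0.56,0.27,0,0,0,0.5],[0,0,0,0,0,0,0.5],[0,0,0,0,0,0,0.5],[0,0,0,0,0,0,0.5]])

```text
clock: 26.7
ee_pos: [0.5057, -0.0881, 0.203]
orientation: [1.001, 1.328, -1.0]
ft_force: [-0.4, 0.1, 0.1]
grip_width: 0.0429
```

```bash
python3 - <<'E'
from h import *
NOM.update(R1=(.6288,.0188,-60),R2=(.505,-.090,-74),B1=(.5133,.0257,-14),B2=(.621,-.0968,-6))
tq(); p=knobs("wrist"); plan([.505,-.090,.147],-74)
E
```

```text
t 26.7 tcp [ 0.5057 -0.0881  0.203 ] yaw 16.05 w 0.0429 F [-0.4  0.1  0.1] T [-0.023  0.038  0.014] e6 -0.019 q6 0.863
wrist R1 0.84 x y ang iou [ 6.24700e-01  1.74000e-02 -5.84332e+01  8.66700e-01]
wrist R2 0.58 x y ang iou [  0.5042  -0.0896 -74.7313   0.8958]
wrist B1 0.81 x y ang iou [  0.5118   0.0248 -12.0007   0.8902]
wrist B2 0.78 x y ang iou [  0.6185  -0.0948 -10.9901   0.8345]
t 26.85 tcp [ 0.5057 -0.0878  0.2027] toolx [ 0.  0. -1.] yaw 16.1 q1,q6 [-0.427  0.862] w 0.0429 F [0.1 0.6 0.1] Tz [ 0.008 -0.016 -0.012]
 cw 180.1deg = 36.02 units; shift units (turned frame) [ 2.23  0.05 -0.08] ; tilt fix(tool frame, deg) [0.   0.01 0.01] q6 end if + : 4.26 if -: -2.53
 cw 0.1deg = 0.02 units; shift units (turned frame) [ 2.23 -0.05  0.08] ; tilt fix(tool frame, deg) [ 0.   -0.01 -0.01] q6 end if + : 1.12 if -: 0.61
 cw -179.9deg = -35.98 units; shift units (turned frame) [ 2.23  0.05 -0.08] ; tilt fix(tool frame, deg) [0.   0.01 0.01] q6 end if + : -2.03 if -: 3.75
```

Emit:
move_arm(targets=[[0.7,-0.05,0.08,0,0,0,0.5],[0.7,0,0,0,0,0,0.5],[0.5,0,0,0,0,0,0.5],[0.3,0,0,0,0,0,0.5],[0,0,0,0,0,0,0.5],[0,0,0,0,0,0,0],[0,0,0,0,0,0,0],[0,0,0,0,0,0,0],[0,0,0,0,0,0,0],[0,0,0,0,0,0,0]])

```text
clock: 27.68
ee_pos: [0.5052, -0.0907, 0.1488]
orientation: [1.001, 1.327, -0.999]
ft_force: [0.6, 1.6, 4.2]
grip_width: 0.013
```

Emit:
move_arm(targets=[[0,0,0,1,0,0,0],[0,0,0,1,0,0,0],[0,0,0,1,0,0,0],[0,0,0,1,0,0,0],[0,0,0,1,0,0,0],[0,0,0,1,0,0,0],[0,0,0,0,0,0,0],[0,0,0,0,0,0,0]])

```text
clock: 28.35
ee_pos: [0.5047, -0.0907, 0.1482]
orientation: [1.384, 1.085, -1.384]
ft_force: [1.3, 1.4, 2.4]
grip_width: 0.0129
```

```bash
python3 -c "from h import *;tq()"
```

```text
t 28.35 tcp [ 0.5047 -0.0907  0.1482] yaw -13.79 w 0.0129 F [1.3 1.4 2.4] T [ 0.184 -0.113  0.266] e6 0.788 q6 1.378
```

Consistent (washer dragged about 0.65 rad in all). 4.3 units more.

Emit:
move_arm(targets=[[0,0,0,1,0,0,0],[0,0,0,1,0,0,0],[0,0,0,1,0,0,0],[0,0,0,1,0,0,0],[0,0,0,0.3,0,0,0],[0,0,0,0,0,0,0],[0,0,0,0,0,0,0]])

```text
clock: 28.93
ee_pos: [0.5044, -0.0906, 0.1476]
orientation: [1.646, 0.853, -1.647]
ft_force: [0.4, -0.1, -0.7]
grip_width: 0.0129
```

```bash
python3 -c "from h import *;tq()"
```

```text
t 28.93 tcp [ 0.5044 -0.0906  0.1476] yaw -35.27 w 0.0129 F [ 0.4 -0.1 -0.7] T [ 0.194 -0.08   0.358] e6 0.509 q6 1.753
```

Emit:
move_arm(targets=[[0,0,0,0,0,0,0.5],[0,0,0,0,0,0,0.5],[0,0,0,0,0,0,0.5],[0,0,0,0,0,0,0.5],[-0.7,0,0,0,0,0,0.5],[-1,0,0,-0.46,0,0,0.5],[-0.5,0,0,-1,0,0,0.5],[0,0,0,-1,0,0,0.5],[0,0,0,-1,0,0,0.5],[0,0,0,-1,0,0,0.5]])

```text
clock: 29.77
ee_pos: [0.5047, -0.0908, 0.2032]
orientation: [1.373, 1.094, -1.373]
ft_force: [-0.6, -0.2, -0.3]
grip_width: 0.0428
```

Emit:
move_arm(targets=[[0,0,0,-1,0,0,0.5],[0,0,0,-1,0,0,0.5],[0,0,0,-1,0,0,0.5],[0,0,0,-1,0,0,0.5],[0,0,0,-1,0,0,0.5],[0,0,0,-1,0,0,0.5],[0,0,0,-1,0,0,0.5],[0,0,0,-1,0,0,0.5],[0,0,0,-1,0,0,0.5],[0,0,0,-1,0,0,0.5]])

```text
clock: 30.6
ee_pos: [0.5045, -0.0907, 0.2028]
orientation: [0.72, 1.448, -0.72]
ft_force: [0.1, -1.2, -1.5]
grip_width: 0.0429
```

Emit:
move_arm(targets=[[0,0,0,-1,0,0,0.5],[0,0,0,-1,0,0,0.5],[0,0,0,-1,0,0,0.5],[0,0,0,-1,0,0,0.5],[0,0,0,-1,0,0,0.5],[0,0,0,-1,0,0,0.5],[0,0,0,-1,0,0,0.5],[0,0,0,-1,0,0,0.5],[0,0.9,-0.15,0,0,0,0.5],[0,0.9,-0.15,0,0,0,0.5]])

```text
clock: 31.43
ee_pos: [0.5075, -0.0454, 0.2028]
orientation: [0.181, 1.563, -0.181]
ft_force: [0.5, 0.5, -0.4]
grip_width: 0.043
```

Emit:
move_arm(targets=[[0,0.9,-0.15,0,0,0,0.5],[0,0.9,-0.15,0,0,0,0.5],[0,0.6,-0.1,0,0,0,0.5],[0,0.41,0,0,0,0,0.5],[0,0,0,0,0,0,0.5],[0,0,0,0,0,0,0.5],[0,0,0,0,0,0,0.5]])

```text
clock: 32.02
ee_pos: [0.5138, 0.0248, 0.2027]
orientation: [0.18, 1.563, -0.181]
ft_force: [0.2, -0.5, 0.4]
grip_width: 0.0431
```

```bash
python3 - <<'E'
from h import *
NOM.update(R1=(.6288,.0188,-60),R2=(.505,-.090,-118),B1=(.5133,.0257,-14),B2=(.621,-.0968,-6))
tq(); p=knobs("wrist"); plan([.5133,.0257,.147],-13)
E
```

```text
t 32.02 tcp [0.5138 0.0248 0.2027] yaw 76.82 w 0.0431 F [ 0.2 -0.5  0.4] T [-0.012  0.055  0.033] e6 0.007 q6 0.024
wrist R2 0.94 x y ang iou [ 5.031000e-01 -8.960000e-02 -1.110107e+02  8.362000e-01]
wrist R1 0.68 x y ang iou [ 6.13100e-01  2.18000e-02 -3.15419e+01  1.59400e-01]
wrist B1 0.85 x y ang iou [  0.5122   0.0257 -12.2804   0.875 ]
wrist B1 0.15 x y ang iou [  0.5103   0.0257 -14.1993   0.6841]
t 32.17 tcp [0.5138 0.0247 0.2028] toolx [-0. -0. -1.] yaw 76.8 q1,q6 [-0.207  0.024] w 0.0427 F [-0.5  0.  -0.2] Tz [ 0.002 -0.009 -0.015]
 cw 179.8deg = 35.95 units; shift units (turned frame) [ 2.23 -0.03  0.03] ; tilt fix(tool frame, deg) [-0.  0. -0.] q6 end if + : 3.42 if -: -3.37
 cw -0.2deg = -0.05 units; shift units (turned frame) [ 2.23  0.03 -0.03] ; tilt fix(tool frame, deg) [-0. -0.  0.] q6 end if + : 0.28 if -: -0.23
 cw -180.2deg = -36.05 units; shift units (turned frame) [ 2.23 -0.03  0.03] ; tilt fix(tool frame, deg) [-0.  0. -0.] q6 end if + : -2.86 if -: 2.91
```

Emit:
move_arm(targets=[[0.7,0.03,0,0,0,0,0.5],[0.7,0,0,0,0,0,0.5],[0.5,0,0,0,0,0,0.5],[0.3,0,0,0,0,0,0.5],[0,0,0,0,0,0,0.5],[0,0,0,0,0,0,0],[0,0,0,0,0,0,0],[0,0,0,0,0,0,0],[0,0,0,0,0,0,0],[0,0,0,0,0,0,0]])

```text
clock: 33.0
ee_pos: [0.5144, 0.0259, 0.1489]
orientation: [0.18, 1.562, -0.181]
ft_force: [-1.7, -4.2, 6.3]
grip_width: 0.013
```

Emit:
move_arm(targets=[[0,0,0,1,0,0,0],[0,0,0,1,0,0,0],[0,0,0,1,0,0,0],[0,0,0,1,0,0,0],[0,0,0,1,0,0,0],[0,0,0,1,0,0,0],[0,0,0,0,0,0,0],[0,0,0,0,0,0,0]])

```text
clock: 33.67
ee_pos: [0.514, 0.025, 0.1482]
orientation: [0.588, 1.488, -0.592]
ft_force: [-2.7, -8.2, 2.1]
grip_width: 0.0127
```

```bash
python3 -c "from h import *;tq()"
```

```text
t 33.67 tcp [0.514  0.025  0.1482] yaw 46.79 w 0.0127 F [-2.7 -8.2  2.1] T [-1.874  0.534  0.287] e6 0.629 q6 0.55
```

Then finish B1, release, and go to B2 (grip yaw 83, bar about -6 to -8).

Emit:
move_arm(targets=[[0,0,0,1,0,0,0],[0,0,0,1,0,0,0],[0,0,0,1,0,0,0],[0,0,0,1,0,0,0],[0,0,0,0.3,0,0,0],[0,0,0,0,0,0,0],[0,0,0,0,0,0,0]])

```text
clock: 34.25
ee_pos: [0.5134, 0.0246, 0.1476]
orientation: [0.875, 1.386, -0.881]
ft_force: [-4.2, -11.1, -0.5]
grip_width: 0.0132
```

```bash
python3 -c "from h import *;tq()"
```

```text
t 34.25 tcp [0.5134 0.0246 0.1476] yaw 25.29 w 0.0132 F [ -4.2 -11.1  -0.5] T [-2.539  0.865  0.391] e6 0.491 q6 0.925
```

Emit:
move_arm(targets=[[0,0,0,0,0,0,0.5],[0,0,0,0,0,0,0.5],[0,0,0,0,0,0,0.5],[0,0,0,0,0,0,0.5],[-0.7,0,0,0,0,0,0.5],[-1,0,0,-0.74,0,0,0.5],[-0.5,0,0,-1,0,0,0.5],[0,0,0,-1,0,0,0.5],[0,0,0,-1,0,0,0.5],[0,0,0,-1,0,0,0.5]])

```text
clock: 35.08
ee_pos: [0.5142, 0.0265, 0.2033]
orientation: [0.556, 1.498, -0.555]
ft_force: [-1.1, -0.2, -0.7]
grip_width: 0.0425
```

Emit:
move_arm(targets=[[0,0,0,-1,0,0,0.5],[0,0,0,-1,0,0,0.5],[0,0,0,-1,0,0,0.5],[0,0,0,-1,0,0,0.5],[0,0,0,-1,0,0,0.5],[0,0,0,-1,0,0,0.5],[0,0,0,-1,0,0,0.5],[0,-0.75,0.8,0,0,0,0.5],[0,-0.75,0.8,0,0,0,0.5],[0,-0.75,0.8,0,0,0,0.5]])

```text
clock: 35.92
ee_pos: [0.5686, -0.0362, 0.203]
orientation: [0.081, 1.568, -0.08]
ft_force: [-0.1, 0.3, 1.4]
grip_width: 0.0425
```

Emit:
move_arm(targets=[[0,-0.75,0.8,0,0,0,0.5],[0,-0.75,0.8,0,0,0,0.5],[0,-0.67,0.79,0,0,0,0.5],[0,0,0,0,0,0,0.5],[0,0,0,0,0,0,0.5],[0,0,0,0,0,0,0.5]])

```text
clock: 36.42
ee_pos: [0.6213, -0.0956, 0.2026]
orientation: [0.082, 1.57, -0.081]
ft_force: [-0.6, -0.2, -0.0]
grip_width: 0.0426
```

```bash
python3 - <<'E'
from h import *
NOM.update(R1=(.6288,.0188,-60),R2=(.505,-.090,-118),B1=(.5133,.0257,-58),B2=(.621,-.0968,-6))
tq(); p=knobs("wrist"); plan([.621,-.0968,.147],-6)
E
```

```text
t 36.42 tcp [ 0.6213 -0.0956  0.2026] yaw 84.05 w 0.0426 F [-0.6 -0.2 -0. ] T [-0.022  0.019 -0.05 ] e6 -0.013 q6 -0.257
wrist R2 0.88 x y ang iou [ 5.062000e-01 -8.940000e-02 -1.177477e+02  8.538000e-01]
wrist R1 0.64 x y ang iou [ 6.24900e-01  1.72000e-02 -5.90567e+01  8.52000e-01]
wrist B2 0.88 x y ang iou [ 0.6207 -0.097  -6.7944  0.8944]
wrist B1 0.84 x y ang iou [ 5.11300e-01  2.41000e-02 -5.75121e+01  8.71600e-01]
t 36.57 tcp [ 0.6213 -0.0952  0.2032] toolx [ 0.  0. -1.] yaw 84.1 q1,q6 [-0.36  -0.257] w 0.0426 F [ 0.1 -0.2 -0.1] Tz [ 0.043 -0.025  0.047]
 cw 180.1deg = 36.02 units; shift units (turned frame) [2.25 0.07 0.  ] ; tilt fix(tool frame, deg) [-0.   -0.02  0.01] q6 end if + : 3.09 if -: -3.61
 cw 0.1deg = 0.02 units; shift units (turned frame) [ 2.25 -0.07 -0.  ] ; tilt fix(tool frame, deg) [-0.    0.02 -0.01] q6 end if + : -0.05 if -: -0.46
 cw -179.9deg = -35.98 units; shift units (turned frame) [2.25 0.07 0.  ] ; tilt fix(tool frame, deg) [-0.   -0.02  0.01] q6 end if + : -3.19 if -: 2.68
```

Emit:
move_arm(targets=[[0.7,-0.06,0,0,0,0,0.5],[0.7,0,0,0,0,0,0.5],[0.5,0,0,0,0,0,0.5],[0.3,0,0,0,0,0,0.5],[0,0,0,0,0,0,0.5],[0,0,0,0,0,0,0],[0,0,0,0,0,0,0],[0,0,0,0,0,0,0],[0,0,0,0,0,0,0],[0,0,0,0,0,0,0]])

```text
clock: 37.4
ee_pos: [0.622, -0.0972, 0.1491]
orientation: [0.082, 1.567, -0.081]
ft_force: [-0.7, 5.4, 6.3]
grip_width: 0.0129
```

Emit:
move_arm(targets=[[0,0,0,1,0,0,0],[0,0,0,1,0,0,0],[0,0,0,1,0,0,0],[0,0,0,1,0,0,0],[0,0,0,1,0,0,0],[0,0,0,1,0,0,0],[0,0,0,0,0,0,0],[0,0,0,0,0,0,0]])

```text
clock: 38.07
ee_pos: [0.6217, -0.0975, 0.1484]
orientation: [0.489, 1.514, -0.489]
ft_force: [-0.2, 2.4, 4.4]
grip_width: 0.013
```

```bash
python3 -c "from h import *;tq()"
```

```text
t 38.07 tcp [ 0.6217 -0.0975  0.1484] yaw 54.21 w 0.013 F [-0.2  2.4  4.4] T [0.473 0.221 0.3  ] e6 0.779 q6 0.261
```

Emit:
move_arm(targets=[[0,0,0,1,0,0,0],[0,0,0,1,0,0,0],[0,0,0,1,0,0,0],[0,0,0,1,0,0,0],[0,0,0,0.3,0,0,0],[0,0,0,0,0,0,0],[0,0,0,0,0,0,0]])

```text
clock: 38.65
ee_pos: [0.6213, -0.0977, 0.1477]
orientation: [0.779, 1.427, -0.779]
ft_force: [-1.5, 1.1, 1.7]
grip_width: 0.0128
```

```bash
python3 -c "from h import *;tq()"
```

```text
t 38.65 tcp [ 0.6213 -0.0977  0.1477] yaw 32.73 w 0.0128 F [-1.5  1.1  1.7] T [0.135 0.277 0.335] e6 0.5 q6 0.636
```

Release, rise, move back over the centre to view the washers.

Emit:
move_arm(targets=[[0,0,0,0,0,0,0.5],[0,0,0,0,0,0,0.5],[0,0,0,0,0,0,0.5],[0,0,0,0,0,0,0.5],[-0.7,0,0,0,0,0,0.5],[-1,0,0,0,0,0,0.5],[-1,0,0,0,0,0,0.5],[-1,0,0,0,0,0,0.5],[-0.5,0,0,0,0,0,0.5],[0,0,0,0,0,0,0.5]])

```text
clock: 39.48
ee_pos: [0.6227, -0.0981, 0.2567]
orientation: [0.781, 1.42, -0.78]
ft_force: [0.0, 0.2, 0.5]
grip_width: 0.0426
```

```bash
python3 - <<'E'
from h import *
NOM.update(R1=(.6288,.0188,-60),R2=(.505,-.090,-118),B1=(.5133,.0257,-58),B2=(.621,-.0968,-50))
tq(); p=knobs("wrist"); q=pic("top"); a=cv2.resize(q["img"][130:270,230:390],None,fx=2.74,fy=2.74)
cv2.imwrite("pics/e.png",np.hstack([p["img"][:, 100:450],a[:384]]))
E
```

```text
t 39.48 tcp [ 0.6227 -0.0981  0.2567] yaw 32.56 w 0.0426 F [0.  0.2 0.5] T [-0.064  0.016  0.044] e6 0.003 q6 0.639
wrist R2 0.66 x y ang iou [ 5.053000e-01 -9.080000e-02 -1.202869e+02  8.398000e-01]
wrist R1 0.63 x y ang iou [ 6.25800e-01  1.79000e-02 -5.73329e+01  8.75000e-01]
```

View pics/e.png

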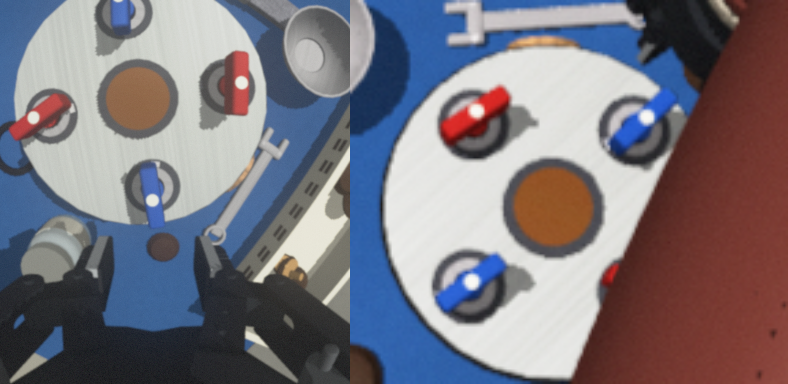

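```bash
python3 -c "from h import *;print(r.job_done())"
```

```text
the job is handed in; nothing more can be done
None
```

I tightened all four knobs clockwise in two rounds, both reds before both blues each time, and handed the job in at about 39.5 s. The hand-in gives no verdict. There is also no direct seal-squeeze reading, so the squeeze figures below come from torque and turn angle.

- **First round:** each knob was turned until the wrist torque rose and levelled off at about 0.22–0.27 N m. I estimate each washer was dragged about 0.2–0.26 rad, a squeeze of about 0.4–0.5 mm.
- **Second round:** each knob was turned about 45° past its first-round position. That should put each washer at about 1.0 rad, or 2 mm, against the 1.2–2.8 mm band. Final torques were 0.39, 0.36, 0.39 and 0.34 N m, where about 0.37 is expected at 1 rad.
- **Last checks:** in the final pictures the three knobs I could see whole stand where expected after springing back. The second red was partly hidden from the top camera but visible to the wrist camera. The jar, wrench and bowl look unmoved, and nothing was knocked. The arm is clear, with the gripper open at 0.257 m height.
- **Disagreements:** during the second round the measured tool drop was about 1.2–1.4 mm, less than the 1.6–1.8 mm expected, which I put down to arm and grip give. A few of the image fits for the first red knob were poor when it was partly out of view, and I ignored those.

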